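# Fit the tuner-drilling template onto the headstock jig

### The arm

A 7-joint arm with a two-finger parallel gripper is mounted at the origin on the work surface. World frame = base frame: x ahead of the robot, y to its left, z up, the work surface at z = 0. Lengths are in m, angles in rad, forces in N, time in s.
With the tool pointing down it reaches from about 0.35 to 0.9 m from the base axis. Payload 8.1 kg.
Tool frame: the origin (TCP) lies at the very end of the fingers, on their centre line; the grasp point (between the pads) lies arm.grip_point_offset behind it (arm.grip_point_offset is the distance from the TCP to the grasp point, in m); z points along the fingers, y is the line along which they close (so a half turn about z gives the same grasp; the last joint's range is limited). The gripper opens to 92 mm and grips with 3 to 60 N. Pads are 19 mm wide; open, the fingers measure 130 mm over their backs; the gripper's body (75 mm by 190 mm) begins 47 mm behind the grasp point.
Start: joints at [-1.377, 0.434, 0.025, 1.573, -0.012, 1.134, -0.075], TCP at [0.183, 0.598, 0.227] pointing down, gripper open.
Joint ranges: [-2.62, 2.62], [-0.44, 2.09], [-1.27, 1.32], [0.08, 2.57], [-1.32, 4.46], [0.12, 2], [-2.74, 2.74]. Speed limits (rad/s): [2.22, 2.22, 3.01, 3.01, 3.14, 3.14, 3.14].

### API

Orientations are given as a rotation vector (axis times angle).
In Python, from cell import arm gives the robot as it stands. The module is installed in compiled form; this text tells all that it offers.
- The arm moves only by the shell command python3 -m creep 'ROWS' [OPENING] [FORCE]. ROWS is JSON, a list of rows, each a list of 6 numbers: the shift along the tool's x, y, z scaled (see below), then the turn, a rotation vector about the tool's x, y, z scaled (see below). A call has 1 to 20 rows; each row shifts and turns the commanded pose from where the row before left it, along the tool's axes as they then stand; what a row does not reach is not made up. The controller multiplies each number of a shift by 0.4 m and each number of a turn by 120 degrees. A row lasts 1/12 s, in which the tool goes at most 41.7 mm and 7.16 degrees, less where a joint would pass 70% of its speed; a pose out of reach is approached as far as the arm can. A call with a number of a shift or a turn outside -1 to 1 is refused whole. A call with a gripper value outside its range is refused whole. OPENING is the closure, from -1 (fully open) to 1 (shut), set as the call begins (- or left out, the last holds). The fingers move at their own pace and stop on an object; FORCE is the grip in N (left out, the last holds). Time passes only in rows, so rows that do not move let the fingers close. It gives the time, the measured TCP pose, the force, the opening and the grip force at its end, in the units of the state.
- arm.observe(): the state, without advancing time (a new reading comes with each control period).
- arm.get_image(name): name is "scene" or "top"; returns a dict with "frame" (384x512x3 uint8, red, green, blue), "intrinsics" (3x3 intrinsics, pixels), "distortion" ([k1, k2, p1, p2, k3] as OpenCV has them; the pictures are not rectified), "rvec" (rotation vector, rad) and "tvec" (3), from world to camera coordinates, as OpenCV has them. Camera axes: x right, y down, z forward; pixel columns grow to the right and rows downward; lengths in m; the calibration is good to about 2 mm. A picture is of the moment at which its call begins. There is no depth.
- arm.sign_off(): hands the job in; it is judged then, once.
The state is a dict: "clock": time; "joints": joint angles; "dq": joint speeds; "joint_efforts": joint torques, N m; "position": TCP position; "ee_rot": TCP orientation; "force": force on the tool from outside, world axes, zero at the start; "ft_torque": the same for the moment, N m; "width": opening from 0.0 (shut) to 1.0 (fully open); "gripper_force": force on a finger pad.
Only numpy, scipy, OpenCV 4.12 (cv2) and the standard library are available. Lean on these libraries where they do the work, as an engineer would, in place of code of your own. Each camera call takes 0.05 s, during which the arm holds its last target. There are 200 camera calls.

### The job

Pull the tool chest's drawer well open by its handle and take out the aluminium drilling template by its red grip. Set it level on the tops of the jig's two steel studs, short of the blue hold-down lip, then slide it gently away under the lip, resting on the studs, until both holes drop over them and it lies flat on the dark headstock blank; let go of it there. Leave the other things on the bench and on the chest where they are.

Things in the scene. Friction and masses are not known exactly. Their poses are not given: they have to be found in the camera images.
- chest_front (a point): Middle of the top front edge of the fixed wooden tool chest, 100 above the bench; axes are the chest's. The chest is 280 (x) x 280 (y) x 100 high and lies behind this point in +x; its one green-fronted drawer slides out along -x. Drawer floor 22, side rims 78, front panel's top edge 89 above the bench. The template lies in the drawer's front part, a cork block on its +y side.
- chest_drawer0 (a joint): Drawer opening in m: 0 shut, grows as the drawer is pulled out along the chest's -x, at most 0.198. Pulling takes a few newtons; it stays where it is left. At 0.13 or more the template is wholly clear of the chest's top board.
- chest_drawer0_handle (a point): Middle of the drawer's steel bar handle: a level round bar 11 mm thick and 120 mm long, parallel to the chest's y axis, its axis 45 mm in front of the drawer front (clear gap 39 mm behind the bar), 74 mm above the bench and 26 mm below the chest's top. It moves with the drawer.
- template: Aluminium drilling template, about 0.35 kg: flat plate 100 (x) x 140 (y) x 8 thick; in its middle a red upright grip 60 long (x), 20 thick (y), rising 45 above the plate. Two through holes 15 in diameter at x = 0, y = -55 and +55. Origin: centre of the plate's underside, z up. The same both ways round. Starts flat on the drawer's floor, its x axis roughly along the chest's x.
- jig: Fixed headstock jig: plywood base 200 (x) x 180 (y) x 18 thick, origin at the centre of its underside, z up. On it a dark wooden headstock blank (top 26 above the bench, 110 x 75), two steel studs 12 in diameter at x = 0, y = -55 and +55 (tops 38 above the bench), and on the +x side a blue hold-down lip. The template goes in along the jig's +x.
- jig_home (a point): Point on the top of the headstock blank, midway between the studs (26 mm above the bench): where the template's origin must end, with the template's x axis along the jig's x axis (either way round). Its axes are the jig's.
- stud_left (a point): Centre of the top of the stud on the jig's +y side, 38 mm above the bench.
- stud_right (a point): Centre of the top of the stud on the jig's -y side, 38 mm above the bench.
- cork_block: Loose cork sanding block 60 x 34 x 28 in the drawer, beside the template; origin: centre of its underside. It may shift about in the drawer.
- glue: Loose yellow glue bottle, 52 in diameter, 130 tall, standing on the bench; origin: centre of its underside. Leave alone.
- screwdriver: Loose screwdriver with a red handle, 200 long, lying on the bench. Leave alone.
- offcut: Loose dark wooden offcut 160 x 45 x 20 lying on the bench. Leave alone.
- bridge_blank: Loose wooden bridge blank 180 x 32 x 12 lying on the bench. Leave alone.
- wax_tin: Loose green tin, 70 in diameter, 45 tall, standing on the chest's top. Leave alone.
- hammer: Loose hammer 240 long lying on the bench. Leave alone.
- peg_cup: Loose blue cup, 72 in diameter, 85 tall, standing on the bench. Leave alone.
- jig_lip (a point): Middle of the near lower edge of the blue hold-down lip: at x = 38 of the jig, 54 mm above the bench. The lip is 80 long (y), overhangs from x = 38 to 79, top 62 above the bench; its upright's near face is at x = 65. At home the template's far edge is under it, at x = 50; the template clears it if it is 12 mm or more short (-x) of home; 25 mm short is a good place to set it on the studs.

How it is judged:
By the outcome, as a careful person would: the job done as asked, in the order asked, and still so for the second after the job is handed in, with the robot touching nothing.
It also fails if it takes over 67 s, if anything falls off the work surface, if the arm or the gripper's body presses on something with over 40 N, if the wrist force passes 120 N, or if a joint passes its speed limit or range.

## Working session

There is one attempt and no reset: what is moved stays moved. The work goes in short steps, Python scripts to look and compute and a shell command to move; the robot and the scene stay as the last step left them, time stands still between calls to the robot, and variables do not carry over. Pictures are saved under pics/ and viewed, at most 10 in all, crops included, and the job is handed in when it is done.

```bash
mkdir -p pics; ls; cat > h.py <<'E'
import numpy as np, cv2
from cell import arm
from scipy.spatial.transform import Rotation as R
def cam(n):
    d=arm.get_image(n); d['R']=cv2.Rodrigues(np.array(d['rvec'],float))[0]; d['t']=np.array(d['tvec'],float).ravel()
    d['K']=np.array(d['intrinsics'],float); d['D']=np.array(d['distortion'],float); return d
def ray(d,uv):
    p=cv2.undistortPoints(np.array([[uv]],float),d['K'],d['D']).ravel()
    v=d['R'].T@np.array([p[0],p[1],1]); return -d['R'].T@d['t'], v/np.linalg.norm(v)
def onplane(d,uv,z):
    o,v=ray(d,uv); return o+v*(z-o[2])/v[2]
def tri(d1,u1,d2,u2):
    o1,v1=ray(d1,u1);o2,v2=ray(d2,u2)
    s=np.linalg.lstsq(np.c_[v1,-v2],o2-o1,rcond=None)[0]
    a=o1+s[0]*v1;b=o2+s[1]*v2
    return (a+b)/2,np.linalg.norm(a-b)
def proj(d,p):
    return cv2.projectPoints(np.array(p,float).reshape(-1,3),d['R'],d['t'],d['K'],d['D'])[0].reshape(-1,2)
def save(d,name,crop=None,k=1):
    f=d['frame'][:,:,::-1]
    if crop: x0,y0,x1,y1=crop; f=f[y0:y1,x0:x1]
    cv2.imwrite('pics/'+name,cv2.resize(f,None,fx=k,fy=k,interpolation=cv2.INTER_CUBIC))
E
python3 - <<'E'
from h import *
s=arm.observe(); print(s, arm.grip_point_offset)
for n in('scene','top'):
    d=cam(n); save(d,n+'0.png',k=1.5); print(n,-d['R'].T@d['t'],d['R'][2])
E
```

```text
pics
{'clock': 0.0, 'joints': array([-1.37660275,  0.43522574,  0.0249375 ,  1.57406918, -0.01159926,
        1.13399734, -0.07507378]), 'dq': array([-0.00048414,  0.00124519, -0.00071556,  0.00089234,  0.00046012,
       -0.00036601,  0.00043334]), 'joint_efforts': array([ 1.17496766e-03, -6.67851162e+01,  9.85190570e-01, -3.14457786e+01,
       -6.06796495e-02,  4.28510341e-02,  1.59256829e-04]), 'position': array([0.18267305, 0.59718721, 0.22595365]), 'ee_rot': array([-4.64494414e-01, -3.10695898e+00,  2.43688410e-03]), 'force': array([-0.61868473, -0.0572681 , -0.75429351]), 'ft_torque': array([-0.02759457, -0.02980216, -0.01816772]), 'gripper_force': 0.0, 'width': 0.9980382255671234} 0.0188
scene [ 0.97001058 -0.54135126  1.25567938] [-0.26977252  0.42225385 -0.86540423]
top [0.39667893 0.01176402 1.92691629] [ 0.10576504  0.00798199 -0.99435911]
```

View pics/scene0.png

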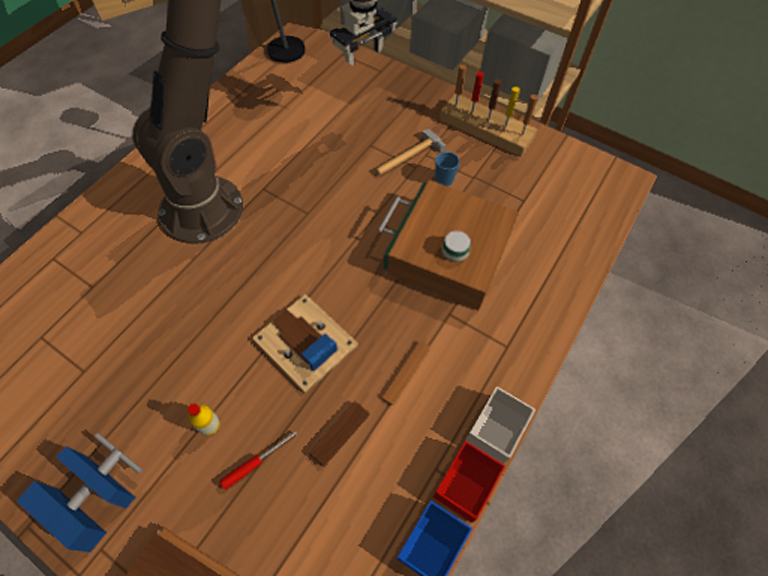

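View pics/top0.png

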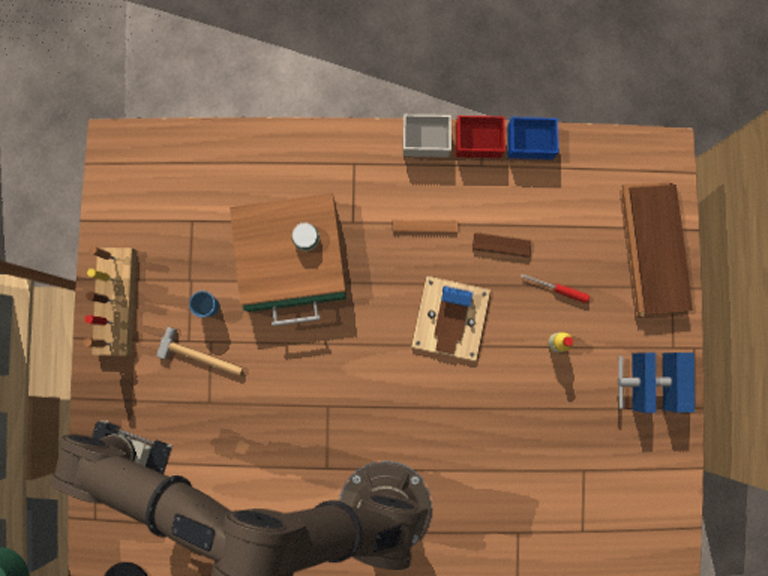

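Scene view (at 1.5x): the chest with its handle is at about (393,215) and the jig at (304,340). In the top view the handle is at (297,316) and the jig at (452,320), with studs near (431,315) and (473,323). Next I zoom in on both.

```bash
python3 - <<'E'
from h import *
s=cam('scene');t=cam('top')
def cr(d,x,y,w,h,k): return cv2.resize(d['frame'][y:y+h,x:x+w,::-1],None,fx=k,fy=k,interpolation=cv2.INTER_CUBIC)
a=np.hstack([cr(s,235,105,100,75,4),cr(t,145,150,100,75,4)])
b=np.hstack([cr(s,160,190,100,75,4),cr(t,265,175,100,75,4)])
cv2.imwrite('pics/z1.png',np.vstack([a,b]))
np.savez('v0.npz',s=s['frame'],t=t['frame'])
E
```

```text
(no output)
```

View pics/z1.png

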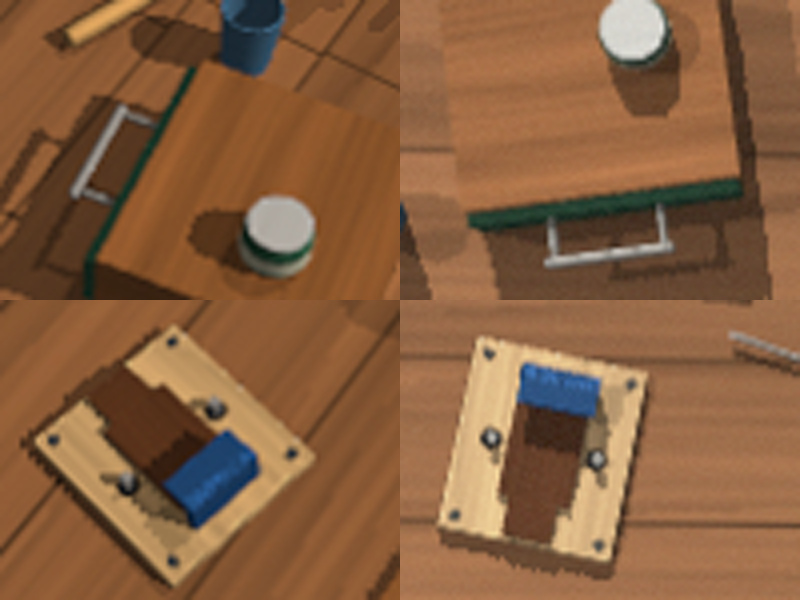

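```bash
cat > m1.py <<'E'
from h import *
s=cam('scene');t=cam('top')
def P(o,u): return (o[0]+(u[0]+.5)/4-.5, o[1]+(u[1]+.5)/4-.5)
S1=lambda *u:P((235,105),u);T1=lambda *u:P((145,150),(u[0]-400,u[1]))
S2=lambda *u:P((160,190),(u[0],u[1]-300));T2=lambda *u:P((265,175),(u[0]-400,u[1]-300))
L={}
for n,a,b in [('hA',S1(122,108),T1(549,264)),('hB',S1(76,192),T1(670,247)),
 ('studL',S2(216,405),T2(491,436)),('studR',S2(127,482),T2(597,457)),
 ('lipTopNearL',S2(215,436) if 0 else S2(227,433),T2(521,366)),
 ('c1',S2(315,458),T2(478,337)) if 0 else ('scrFarL',S2(172,341),T2(489,353)),('scr2',S2(292,453),T2(489,353)),('scr3',S2(53,439),T2(598,545)),('scr4',S2(173,561),T2(630,384)),('scr5',S2(172,341),T2(455,515))]:
    p,e=tri(s,a,t,b); L[n]=p; print(n,p.round(4),round(e,4), onplane(t,b,.074 if n[0]=='h' else .038).round(4),onplane(s,a,.074 if n[0]=='h' else .038).round(4))
def ax(a,b): d=b-a; return np.linalg.norm(d[:2]),np.degrees(np.arctan2(d[1],d[0]))
print('handle',ax(L['hB'],L['hA'])); print('studs',ax(L['studR'],L['studL']))
for n,u in [('cl',T1(470,212)),('cr',T1(740,180))]: print(n,onplane(t,u,.1))
print(onplane(s,S1(200,67),.1),onplane(s,S1(97,258),.1))
E
python3 m1.py
```

```text
hA [0.4943 0.3075 0.0734] 0.0007 [0.4945 0.3076 0.074 ] [0.4943 0.3068 0.074 ]
hB [0.5138 0.1869 0.0754] 0.001 [0.5135 0.1867 0.074 ] [0.5136 0.1881 0.074 ]
studL [ 0.5317 -0.1164  0.0292] 0.001 [ 0.5314 -0.1155  0.038 ] [ 0.5345 -0.1198  0.038 ]
studR [ 0.511  -0.2255  0.0305] 0.0028 [ 0.5115 -0.2236  0.038 ] [ 0.5129 -0.2285  0.038 ]
lipTopNearL [ 0.5887 -0.1491  0.0988] 0.0234 [ 0.6034 -0.1456  0.038 ] [ 0.5603 -0.1376  0.038 ]
scrFarL [ 0.5674 -0.1308  0.2379] 0.0807 [ 0.6162 -0.1128  0.038 ] [ 0.4582 -0.0879  0.038 ]
scr2 [ 0.6179 -0.1143  0.0204] 0.0009 [ 0.6162 -0.1128  0.038 ] [ 0.6226 -0.1207  0.038 ]
scr3 [ 0.4219 -0.2278  0.0216] 0.002 [ 0.4223 -0.2249  0.038 ] [ 0.4285 -0.2327  0.038 ]
scr4 [ 0.5881 -0.2607  0.0172] 0.0013 [ 0.5865 -0.2572  0.038 ] [ 0.5941 -0.2659  0.038 ]
scr5 [ 0.451  -0.0809  0.0202] 0.0009 [ 0.4508 -0.0797  0.038 ] [ 0.4582 -0.0879  0.038 ]
handle (np.float64(0.12218084250063461), np.float64(99.18825970115292))
studs (np.float64(0.11106373367758675), np.float64(79.26367382081364))
cl [0.5432589  0.38394628 0.1       ]
cr [0.5790114  0.11664626 0.1       ]
[0.54370407 0.38098584 0.1       ] [0.58354707 0.11746466 0.1       ]
```

```bash
cat >> h.py <<'E'
def plan(p,yaw):
    "yaw = wanted heading (deg) of tool y, mod 180. Prints turn first, then shift in tool axes AFTER the turn"
    s=arm.observe(); M=R.from_rotvec(s['ee_rot']); m=M.as_matrix()
    cur=np.degrees(np.arctan2(m[1,1],m[0,1])); dy=(yaw-cur+90)%180-90
    # level target: z down
    y=np.array([np.cos(np.radians(cur+dy)),np.sin(np.radians(cur+dy)),0]); z=np.array([0,0,-1.]); T=np.c_[np.cross(y,z),y,z]
    rv=R.from_matrix(m.T@T).as_rotvec(degrees=True); d=np.array(p)-s['position']
    print('t',round(s['clock'],2),'pos',s['position'].round(4),'yawY',round(cur,2),'tilt',np.degrees(np.arccos(-m[2,2])).round(2),'F',s['force'].round(1),'w',round(s['width'],3),'gf',round(s['gripper_force'],1))
    print(' j',s['joints'].round(2),'turn/120',(rv/120).round(4),'alt dyaw',dy-180*np.sign(dy))
    print(' shift/0.4 after turn',(T.T@d/.4).round(4),' now',(m.T@d/.4).round(4))
E
python3 - <<'E'
from h import *
plan([.504,.247,.16],8.8); plan([.504,.247,.055],8.8)
E
```

```text
t 0.3 pos [0.1828 0.5975 0.2265] yawY 72.99 tilt 0.03 F [-0.5 -0.5 -0. ] w 1.001 gf 0.0
 j [-1.38  0.43  0.02  1.57 -0.01  1.13 -0.08] turn/120 [-2.000e-04  1.000e-04  5.349e-01] alt dyaw 115.80862975517627
 shift/0.4 after turn [-0.9888  0.6596  0.1662]  now [-1.0243 -0.603   0.1665]
t 0.3 pos [0.1828 0.5975 0.2265] yawY 72.99 tilt 0.03 F [-0.5 -0.5 -0. ] w 1.001 gf 0.0
 j [-1.38  0.43  0.02  1.57 -0.01  1.13 -0.08] turn/120 [-2.000e-04  1.000e-04  5.349e-01] alt dyaw 115.80862975517627
 shift/0.4 after turn [-0.9888  0.6596  0.4287]  now [-1.0243 -0.6028  0.429 ]
```

```bash
python3 -m creep '[[0,0,0,0,0,0.0535],[0,0,0,0,0,0.0535],[0,0,0,0,0,0.0535],[0,0,0,0,0,0.0535],[0,0,0,0,0,0.0535],[0,0,0,0,0,0.0535],[0,0,0,0,0,0.0535],[0,0,0,0,0,0.0535],[0,0,0,0,0,0.0535],[0,0,0,0,0,0.0535]]' 0.24 20
python3 -m creep '[[-0.076,0.051,0.013,0,0,0],[-0.076,0.051,0.013,0,0,0],[-0.076,0.051,0.013,0,0,0],[-0.076,0.051,0.013,0,0,0],[-0.076,0.051,0.013,0,0,0],[-0.076,0.051,0.013,0,0,0],[-0.076,0.051,0.013,0,0,0],[-0.076,0.051,0.013,0,0,0],[-0.076,0.051,0.013,0,0,0],[-0.076,0.051,0.013,0,0,0],[-0.076,0.051,0.013,0,0,0],[-0.076,0.051,0.013,0,0,0],[-0.076,0.051,0.013,0,0,0],[0,0,0,0,0,0],[0,0,0,0,0,0],[0,0,0,0,0,0]]'
python3 -c "
from h import *
plan([.504,.247,.055],8.8)"
```

```text
clock: 1.13
position: [0.1828, 0.5976, 0.2267]
ee_rot: [2.051, 2.38, -0.0]
force: [-0.6, -0.1, -0.3]
width: 0.387
gripper_force: 0.0
clock: 2.47
position: [0.505, 0.248, 0.159]
ee_rot: [-2.045, -2.384, 0.0]
force: [0.0, 0.6, 0.8]
width: 0.379
gripper_force: 0.0
t 2.47 pos [0.505 0.248 0.159] yawY 8.78 tilt 0.04 F [0.  0.6 0.8] w 0.379 gf 0.0
 j [-0.83  0.41  0.38  1.84 -0.19  0.93 -0.21] turn/120 [-0.0003 -0.0002 -0.0002] alt dyaw -179.97574734058367
 shift/0.4 after turn [-0.0021 -0.0028  0.26  ]  now [-0.0022 -0.0026  0.26  ]
```

```bash
python3 -m creep '[[0,-0.0026,0.052,0,0,0],[0,0,0.052,0,0,0],[0,0,0.052,0,0,0],[0,0,0.052,0,0,0],[0,0,0.052,0,0,0],[0,0,0,0,0,0],[0,0,0,0,0,0]]'
python3 -m creep '[[0,0,0,0,0,0],[0,0,0,0,0,0],[0,0,0,0,0,0],[0,0,0,0,0,0],[0,0,0,0,0,0],[0,0,0,0,0,0]]' 1 15
python3 -c "
from h import *
plan([.504,.247,.055],8.8)"
```

```text
clock: 3.05
position: [0.5028, 0.2487, 0.0548]
ee_rot: [-2.041, -2.387, 0.003]
force: [1.0, -0.4, 1.2]
width: 0.38
gripper_force: 0.0
clock: 3.55
position: [0.5029, 0.2476, 0.0558]
ee_rot: [-2.043, -2.384, 0.002]
force: [-5.6, -0.5, 7.6]
width: 0.112
gripper_force: 15.0
t 3.55 pos [0.5029 0.2476 0.0558] yawY 8.81 tilt 0.13 F [-5.6 -0.5  7.6] w 0.112 gf 15.0
 j [-0.78  0.55  0.33  1.93 -0.26  0.71 -0.15] turn/120 [-0.001  -0.0003  0.0001] alt dyaw 179.9913149984152
 shift/0.4 after turn [-0.002   0.0026  0.0019]  now [-0.002   0.0026  0.0019]
```

```bash
python3 -m creep '[[0,-0.0125,0,0,0,0],[0,-0.025,0,0,0,0],[0,-0.025,0,0,0,0],[0,-0.025,0,0,0,0],[0,-0.025,0,0,0,0],[0,-0.025,0,0,0,0],[0,-0.025,0,0,0,0],[0,-0.025,0,0,0,0]]' 1 25
python3 -m creep '[[0,-0.025,0,0,0,0],[0,-0.025,0,0,0,0],[0,-0.025,0,0,0,0],[0,-0.025,0,0,0,0],[0,-0.025,0,0,0,0],[0,-0.025,0,0,0,0],[0,-0.025,0,0,0,0],[0,-0.025,0,0,0,0],[0,-0.025,0,0,0,0],[0,-0.0125,0,0,0,0],[0,0,0,0,0,0],[0,0,0,0,0,0]]'
```

```text
clock: 4.22
position: [0.4294, 0.2366, 0.0557]
ee_rot: [-2.044, -2.386, -0.003]
force: [0.7, 3.3, 5.8]
width: 0.107
gripper_force: 25.0
clock: 5.22
position: [0.3351, 0.2224, 0.0557]
ee_rot: [-2.042, -2.386, -0.002]
force: [-1.5, 3.8, 6.8]
width: 0.112
gripper_force: 25.0
```

```bash
python3 -m creep '[[0,0,0,0,0,0],[0,0,0,0,0,0],[0,0,0,0,0,0],[0,0,-0.04,0,0,0],[0,0,-0.08,0,0,0],[0,0,-0.09,0,0,0],[0,0,-0.09,0,0,0],[0,0,-0.09,0,0,0],[0,0,0,0,0,0],[0,0,0,0,0,0]]' 0.24
python3 - <<'E'
from h import *
s=cam('scene');t=cam('top')
def cr(d,c,w,h,k):
    x=int(c[0]-w/2);y=int(c[1]-h/2); print(x,y)
    return cv2.resize(d['frame'][y:y+h,x:x+w,::-1],None,fx=k,fy=k,interpolation=cv2.INTER_CUBIC)
p=[.46,.23,.03]
cv2.imwrite('pics/z2.png',np.hstack([cr(s,proj(s,p)[0],100,100,4),cr(t,proj(t,p)[0],100,100,4)]))
E
```

```text
clock: 6.05
position: [0.3368, 0.2219, 0.2125]
ee_rot: [-2.044, -2.385, -0.006]
force: [0.4, 0.3, 0.0]
width: 0.38
gripper_force: 0.0
198 96
152 174
```

View pics/z2.png

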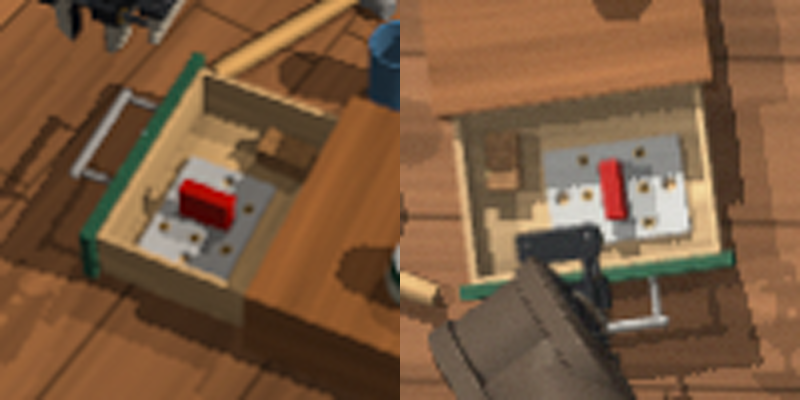

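The drawer is open and the template lies clear of the chest's top. In the top crop the red grip spans (601,160)–(627,218). The plate corners are near (543,150), (686,134) and (691,232). The cork is at (500,160).

```bash
cat > m2.py <<'E'
from h import *
s=cam('scene');t=cam('top')
T=lambda u,v:(152+(u-400+.5)/4-.5,174+(v+.5)/4-.5); S=lambda u,v:(198+(u+.5)/4-.5,96+(v+.5)/4-.5)
TL,TR,BR=[onplane(t,T(*u),.03)[:2] for u in((543,150),(686,134),(691,232))]
print(TL,TR,BR,np.linalg.norm(TL-TR),np.linalg.norm(TR-BR),'c',(TL+BR)/2)
d=TL-TR;e=TR-BR;print('y head',np.degrees(np.arctan2(d[1],d[0])),'x head',np.degrees(np.arctan2(e[1],e[0])))
# scene corners: left far (140,248)~front -y corner; (190,158) front +y; (272,182) back +y
A=[onplane(s,S(*u),.03)[:2] for u in((139,249),(192,157),(274,184))]
print('scene',A,np.linalg.norm(A[0]-A[1]),np.linalg.norm(A[1]-A[2]),'c',(A[0]+A[2])/2)
d=A[1]-A[0];e=A[2]-A[1];print('y head',np.degrees(np.arctan2(d[1],d[0])),'x head',np.degrees(np.arctan2(e[1],e[0])))
# red grip mask: axis and ends
for n,dd,c in(('top',t,T),('scene',s,S)):
    f=dd['frame'].astype(int); m=((f[:,:,0]>100)&(f[:,:,1]<60)&(f[:,:,2]<60)).astype(np.uint8)
    x,y=(170,190) if n=='top' else (225,130)
    l,lab,st,ce=cv2.connectedComponentsWithStats(m)
    k=min(range(1,l),key=lambda i:np.hypot(*(ce[i]-proj(dd,[.47,.22,.06])[0])) if st[i,4]>20 else 1e9)
    ys,xs=np.where(lab==k); cn=cv2.minAreaRect(np.c_[xs,ys].astype(np.float32)); print(n,st[k],ce[k],cn, 'z.055',onplane(dd,ce[k],.055))
    if n=='top': ct=ce[k]
    else: print('tri',tri(s,ce[k],t,ct))
# grip top-face ends far/near both views
for a,b in(((185,180),(622,218)),):pass
E
python3 m2.py
```

```text
[0.51563716 0.29248932] [0.53433331 0.14620916] [0.43459403 0.13907547] 0.14747010008094413 0.0999940694845793 c [0.4751156 0.2157824]
y head 97.28351988599238 x head 4.091021047464166
scene [array([0.43735148, 0.14337787]), array([0.41544231, 0.27583376]), array([0.5095259, 0.294092 ])] 0.13425563634326296 0.09583885189563576 c [0.47343869 0.21873494]
y head 99.39210399459013 x head 10.982534992553292
top [202 215   6  14  58] [204.98275862 221.39655172] ((205.00001525878906, 221.5), (13.480716705322266, 4.1099748611450195), 80.53767395019531) z.055 [0.47383836 0.21637187 0.055     ]
scene [243 141  14  11  57] [250.28070175 144.98245614] ((250.3235321044922, 144.70587158203125), (15.262602806091309, 5.598844528198242), 32.47119140625) z.055 [0.47299948 0.22515765 0.055     ]
tri (array([0.47534637, 0.21694781, 0.06502698]), np.float64(0.005067190084203785))
```

```bash
python3 -m creep '[[0,0,0,0,0,-0.057],[0,0,0,0,0,-0.057],[0,0,0,0,0,-0.057],[0,0,0,0,0,-0.057],[0,0,0,0,0,-0.057],[0,0,0,0,0,-0.057],[0,0,0,0,0,-0.057],[0,0,0,0,0,-0.057],[0,0,0,0,0,-0.057],[0,0,0,0,0,-0.057],[0,0,0,0,0,-0.057],[0,0,0,0,0,-0.057],[0,0,0,0,0,-0.055],[0,0,0,0,0,0],[0,0,0,0,0,0]]' -0.3
python3 -c "
from h import *
plan([.474,.217,.11],97.5)"
```

```text
clock: 7.5
position: [0.3358, 0.2209, 0.2102]
ee_rot: [0.198, -3.134, 0.003]
force: [-0.2, -0.9, 1.5]
width: 0.651
gripper_force: 0.0
t 7.5 pos [0.3358 0.2209 0.2102] yawY 97.24 tilt 0.13 F [-0.2 -0.9  1.5] w 0.651 gf 0.0
 j [-1.02  0.08  0.33  2.12 -0.03  0.95  1.02] turn/120 [-0.0007 -0.0008 -0.0022] alt dyaw -179.73924909704863
 shift/0.4 after turn [-0.3411 -0.0549  0.2505]  now [-0.3418 -0.0529  0.25  ]
```

```bash
python3 -m creep '[[-0.068,-0.011,0,0,0,0],[-0.068,-0.011,0.02,0,0,0],[-0.068,-0.011,0.05,0,0,0],[-0.068,-0.011,0.06,0,0,0],[-0.068,-0.011,0.06,0,0,0],[0,0,0.06,0,0,0],[0,0,0,0,0,0],[0,0,0,0,0,0]]'
python3 - <<'E'
from h import *
plan([.474,.217,.037],97.5)
s=cam('scene');t=cam('top')
def cr(d,c,w,h,k):
    x=int(c[0]-w/2);y=int(c[1]-h/2); print(x,y)
    return cv2.resize(d['frame'][y:y+h,x:x+w,::-1],None,fx=k,fy=k,interpolation=cv2.INTER_CUBIC)
p=[.46,.23,.06]
cv2.imwrite('pics/z3.png',np.hstack([cr(s,proj(s,p)[0],66,80,6),cr(t,proj(t,p)[0],66,80,6)]))
E
```

```text
clock: 8.17
position: [0.4725, 0.2165, 0.1098]
ee_rot: [0.199, -3.131, 0.004]
force: [0.6, 0.6, -0.6]
width: 0.65
gripper_force: 0.0
t 8.17 pos [0.4725 0.2165 0.1098] yawY 97.28 tilt 0.27 F [ 0.6  0.6 -0.6] w 0.65 gf 0.0
 j [-0.81  0.41  0.37  1.98 -0.2   0.78  1.37] turn/120 [-0.001  -0.002  -0.0018] alt dyaw -179.78377789958074
 shift/0.4 after turn [-0.0038  0.0008  0.1821]  now [-0.0046  0.0012  0.1821]
215 102
168 184
```

View pics/z3.png

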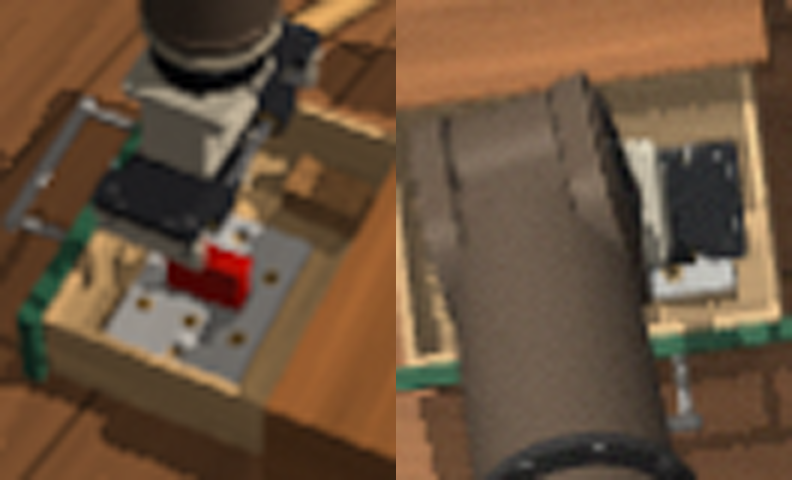

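The fingers straddle the grip: the near finger tip is at (205,245) over the grip's middle. I'll go down and close.

```bash
python3 -m creep '[[-0.004,0.001,0.04,-0.001,-0.002,-0.0018],[0,0,0.04,0,0,0],[0,0,0.04,0,0,0],[0,0,0.04,0,0,0],[0,0,0.022,0,0,0],[0,0,0,0,0,0]]'
python3 -m creep '[[0,0,0,0,0,0],[0,0,0,0,0,0],[0,0,0,0,0,0],[0,0,0,0,0,0],[0,0,0,0,0,0],[0,0,0,0,0,0],[0,0,0,0,0,0]]' 1 15
python3 -c "
from h import *
plan([.474,.217,.20],97.5)"
```

```text
clock: 8.77
position: [0.4749, 0.2185, 0.0382]
ee_rot: [-0.211, 3.131, 0.004]
force: [0.5, -0.3, 0.2]
width: 0.653
gripper_force: 0.0
clock: 9.35
position: [0.4759, 0.2177, 0.0386]
ee_rot: [-0.21, 3.13, 0.003]
force: [-0.7, -1.5, 5.3]
width: 0.216
gripper_force: 15.0
t 9.35 pos [0.4759 0.2177 0.0386] yawY 97.67 tilt 0.27 F [-0.7 -1.5  5.3] w 0.216 gf 15.0
 j [-0.76  0.52  0.31  2.04 -0.27  0.61  1.44] turn/120 [0.0009 0.0021 0.0014] alt dyaw 179.83193585967138
 shift/0.4 after turn [ 0.005  -0.0011 -0.4036]  now [ 3.200e-03 -4.000e-04 -4.036e-01]
```

```bash
python3 -m creep '[[0,0,0,0,0,0],[0,0,0,0,0,0],[0,0,-0.02,0,0,0],[0,0,-0.04,0,0,0],[0,0,-0.06,0,0,0],[0,0,-0.06,0,0,0],[0,0,-0.06,0,0,0],[0,0,-0.06,0,0,0],[0,0,-0.06,0,0,0],[0,0,-0.04,0,0,0],[0,0,0,0,0,0],[0,0,0,0,0,0]]' 1 45
python3 -c "
from h import *
import math
c,s=math.cos(math.radians(-11.2)),math.sin(math.radians(-11.2))
h=np.array([.521,-.171]); q=h-.027*np.array([c,s]); print(q)
plan([*q,.11],78.8)"
```

```text
clock: 10.35
position: [0.475, 0.218, 0.1985]
ee_rot: [-0.211, 3.13, 0.005]
force: [-0.1, -0.3, -4.0]
width: 0.218
gripper_force: 44.9
[ 0.49451421 -0.16575567]
t 10.35 pos [0.475  0.218  0.1985] yawY 97.71 tilt 0.33 F [-0.1 -0.3 -4. ] w 0.218 gf 44.9
 j [-0.85  0.3   0.41  1.89 -0.14  0.98  1.33] turn/120 [0.0018 0.0021 0.1576] alt dyaw 161.09245721950697
 shift/0.4 after turn [-0.2343 -0.9317  0.2213]  now [ 0.0813 -0.958   0.2181]
```

```bash
python3 -m creep '[[0,0,0,0.0005,0.0005,0.0315],[0,0,0,0.0005,0.0005,0.0315],[0,0,0,0.0005,0.0005,0.0315],[0,0,0,0,0.0005,0.0315],[0,0,0,0,0,0.0315],[-0.0195,-0.0776,0,0,0,0],[-0.0195,-0.0776,0,0,0,0],[-0.0195,-0.0776,0,0,0,0],[-0.0195,-0.0776,0,0,0,0],[-0.0195,-0.0776,0,0,0,0],[-0.0195,-0.0776,0,0,0,0],[-0.0195,-0.0776,0,0,0,0],[-0.0195,-0.0776,0,0,0,0],[-0.0195,-0.0776,0,0,0,0],[-0.0195,-0.0776,0,0,0,0],[-0.0195,-0.0776,0.02,0,0,0],[-0.0195,-0.0776,0.05,0,0,0],[0,0,0.06,0,0,0],[0,0,0.05,0,0,0],[0,0,0.04,0,0,0]]'
python3 -m creep '[[0,0,0,0,0,0],[0,0,0,0,0,0]]'
python3 - <<'E'
from h import *
plan([.4945,-.1658,.075],78.8)
s=cam('scene');t=cam('top')
def cr(d,c,w,h,k):
    x=int(c[0]-w/2);y=int(c[1]-h/2); print(x,y)
    return cv2.resize(d['frame'][y:y+h,x:x+w,::-1],None,fx=k,fy=k,interpolation=cv2.INTER_CUBIC)
p=[.51,-.17,.06]
cv2.imwrite('pics/z4.png',np.hstack([cr(s,proj(s,p)[0],80,80,5),cr(t,proj(t,p)[0],80,80,5)]))
E
```

```text
clock: 12.02
position: [0.4922, -0.1662, 0.1072]
ee_rot: [-0.31, -3.122, 0.001]
force: [0.0, 1.2, -4.4]
width: 0.213
gripper_force: 44.9
clock: 12.18
position: [0.4928, -0.1656, 0.1089]
ee_rot: [-0.307, -3.122, 0.001]
force: [0.3, -0.0, -4.2]
width: 0.217
gripper_force: 44.9
t 12.18 pos [ 0.4928 -0.1656  0.1089] yawY 78.76 tilt 0.25 F [ 0.3 -0.  -4.2] w 0.217 gf 44.9
 j [-0.2   0.44  0.56  2.   -0.32  0.8   1.93] turn/120 [-0.0005 -0.0021 -0.0003] alt dyaw -179.96180177579333
 shift/0.4 after turn [-0.0041  0.0003  0.0848]  now [-0.0045  0.0004  0.0848]
159 180
261 173
```

View pics/z4.png

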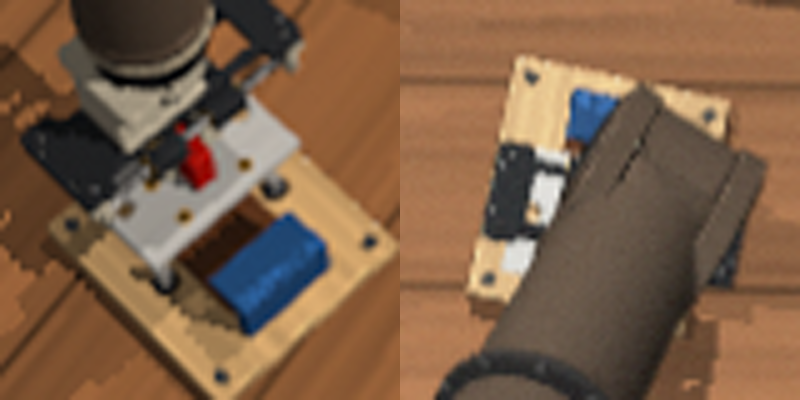

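```bash
python3 - <<'E'
from h import *
s=cam('scene')
S=lambda u,v:(159+(u+.5)/5-.5,180+(v+.5)/5-.5)
a,b=[onplane(s,S(*u),.100)[:2] for u in((301,144),(154,250))]
d=a-b;print(a,b,np.linalg.norm(d),np.degrees(np.arctan2(d[1],d[0])),'mid',(a+b)/2)
h=np.radians(78.8-90);c=np.array([np.cos(h),np.sin(h)])
print('centre',(a+b)/2-.05*c, 'near -y corner',onplane(s,S(88,205),.1)-0)
p=arm.observe()['position'];print('offset rel TCP in jig x,y',((a+b)/2-.05*c-p[:2])@np.c_[c,[-c[1],c[0]]])
# scene re-measure of studs and screws
for n,u in(('lip near bottom?',(205,277)),):print(n)
E
```

```text
[ 0.55451918 -0.10658764] [ 0.51745488 -0.23172514] 0.13051113524345473 73.50131113928089 mid [ 0.53598703 -0.16915639]
centre [ 0.48693927 -0.15944468] near -y corner [ 0.45655362 -0.23037426  0.1       ]
offset rel TCP in jig x,y [-0.00908219  0.0048478 ]
lip near bottom?
```

```bash
python3 -m creep '[[0,0,0.03,0,-0.001,0],[0,0,0.04,0,-0.001,0],[0,0,0.032,0,0,0],[0,0,0.02,0,0,0],[0,0,0,0,0,0],[0,0,0,0,0,0]]'
python3 - <<'E'
from h import *
plan([.4945,-.1658,.0546],78.8)
s=cam('scene');t=cam('top')
p=proj(s,[.52,-.17,.04])[0];print(p)
x,y=int(p[0]-42),int(p[1]-34);print(x,y)
save(s,'z5.png',(x,y,x+84,y+68),8)
E
```

```text
clock: 12.83
position: [0.4948, -0.166, 0.0622]
ee_rot: [0.306, 3.122, -0.001]
force: [0.2, -0.2, -3.3]
width: 0.216
gripper_force: 44.9
t 12.83 pos [ 0.4948 -0.166   0.0622] yawY 78.79 tilt 0.26 F [ 0.2 -0.2 -3.3] w 0.216 gf 44.9
 j [-0.15  0.51  0.51  2.04 -0.39  0.69  1.98] turn/120 [-0.0002  0.0021 -0.0001] alt dyaw -179.98824683834383
 shift/0.4 after turn [0.0009 0.0003 0.019 ]  now [0.001  0.0003 0.019 ]
[202.47119285 223.7897172 ]
160 189
```

View pics/z5.png

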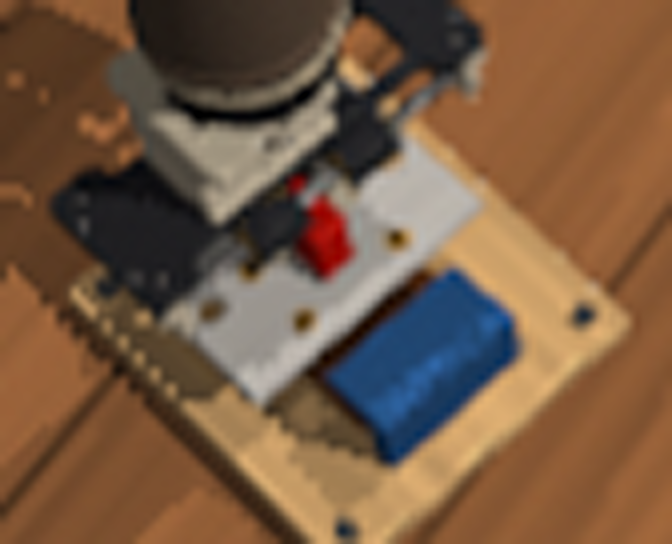

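The plate hangs just short of the lip. Its far corners are at about (480,204) and (260,396), the lip's near top edge runs (326,375)–(455,270), and the far screws are at (585,315) and (347,530).

```bash
python3 - <<'E'
from h import *
s=cam('scene')
S=lambda u,v:(160+(u+.5)/8-.5,189+(v+.5)/8-.5)
g=lambda u,z:onplane(s,S(*u),z)[:2]
h=np.radians(-11.2);M=np.array([[np.cos(h),np.sin(h)],[-np.sin(h),np.cos(h)]])
J=lambda w:(M@(w-np.array([.521,-.171])))*1000
print('TCP',J(arm.observe()['position'][:2]))
for n,u,z in(('plate+y',(481,204),.0536),('plate-y',(258,393),.0536),('lip+y',(455,270),.062),('lip-y',(326,375),.062),('scr+y',(585,315),.018),('scr-y',(347,530),.018),('cor+y',(630,321),.018),
 ('grip far top?',(350,243),.09)): print(n,J(g(u,z)).round(1))
E
```

```text
TCP [-26.19299159  -0.25671496]
plate+y [20.4 69.7]
plate-y [ 18.5 -66.2]
lip+y [40.1 35.9]
lip-y [ 37.  -40.3]
scr+y [83.3 74.7]
scr-y [ 83.2 -75.3]
cor+y [100.6  87.5]
grip far top? [7.7 4.3]
```

```bash
python3 -m creep '[[0,0,0.005,0,0,0],[0,0,0.005,0,0,0],[0,0,0.004,0,0,0],[0,0,0,0,0,0]]'
python3 -m creep '[[0,0,0.002,0,0,0],[0,0,0.001,0,0,0],[0,0,0,0,0,0]]'
python3 -m creep '[[0,0,0.0015,0,0,0],[0,0,0.0015,0,0,0],[0,0,0,0,0,0]]'

```

```text
clock: 13.32
position: [0.4944, -0.1658, 0.0559]
ee_rot: [0.306, 3.123, -0.001]
force: [-0.0, 0.1, -3.5]
width: 0.213
gripper_force: 44.9
clock: 13.57
position: [0.4945, -0.166, 0.0548]
ee_rot: [0.307, 3.123, -0.001]
force: [-0.9, -0.5, -4.0]
width: 0.216
gripper_force: 44.9
clock: 13.82
position: [0.4946, -0.166, 0.0545]
ee_rot: [0.307, 3.122, -0.0]
force: [-4.8, 2.2, 10.4]
width: 0.216
gripper_force: 44.9
```

```bash
python3 -m creep '[[0,0,-0.001,0,0,0],[-0.005,0,0,0,0,0],[-0.005,0,0,0,0,0],[-0.005,0,0,0,0,0],[-0.005,0,0,0,0,0],[0,0,0,0,0,0]]'
python3 -m creep '[[-0.005,0,0,0,0,0],[-0.005,0,0,0,0,0],[-0.005,0,0,0,0,0],[-0.005,0,0,0,0,0],[0,0,0,0,0,0]]'

```

```text
clock: 14.32
position: [0.5016, -0.1676, 0.0546]
ee_rot: [0.307, 3.124, -0.0]
force: [-7.3, 1.4, 11.3]
width: 0.217
gripper_force: 44.9
clock: 14.73
position: [0.5094, -0.1692, 0.0546]
ee_rot: [0.307, 3.124, -0.0]
force: [-6.9, 1.7, 11.1]
width: 0.217
gripper_force: 44.9
```

```bash
python3 -m creep '[[-0.005,0,0,0,0,0],[-0.005,0,0,0,0,0],[-0.005,0,0,0,0,0],[-0.003,0,0,0,0,0],[0,0,0,0,0,0]]'
python3 -m creep '[[-0.003,0,0,0,0,0],[-0.003,0,0,0,0,0],[-0.003,0,0,0,0,0],[0,0,0,0,0,0]]'
python3 -m creep '[[-0.003,0,0,0,0,0],[-0.003,0,0,0,0,0],[0,0,0,0,0,0]]'

```

```text
clock: 15.15
position: [0.5165, -0.1705, 0.0545]
ee_rot: [0.307, 3.124, -0.001]
force: [-6.4, 0.8, 8.5]
width: 0.216
gripper_force: 44.9
clock: 15.48
position: [0.5208, -0.1713, 0.0543]
ee_rot: [0.307, 3.123, -0.001]
force: [-1.4, -0.4, -0.5]
width: 0.22
gripper_force: 44.9
clock: 15.73
position: [0.5233, -0.1717, 0.054]
ee_rot: [0.307, 3.123, -0.002]
force: [-0.5, -1.6, -4.3]
width: 0.212
gripper_force: 44.9
```

```bash
python3 -m creep '[[0,0,0.0025,0,0,0],[0,0,0.0025,0,0,0],[0,0,0,0,0,0]]'
```

```text
clock: 15.98
position: [0.5231, -0.1717, 0.0519]
ee_rot: [0.307, 3.123, -0.002]
force: [-0.3, -0.1, -4.1]
width: 0.217
gripper_force: 44.9
```

```bash
python3 -m creep '[[0,0,0.004,0,0,0],[0,0,0.004,0,0,0],[0,0,0.004,0,0,0],[0,0,0.004,0,0,0],[0,0,0,0,0,0]]'
python3 -m creep '[[0,0,0.003,0,0,0],[0,0,0.002,0,0,0],[0,0,0,0,0,0]]'
python3 -m creep '[[0,0,0.002,0,0,0],[0,0,0,0,0,0]]'
```

```text
clock: 16.4
position: [0.5231, -0.1717, 0.0454]
ee_rot: [0.307, 3.123, -0.001]
force: [-1.1, -0.4, -4.9]
width: 0.213
gripper_force: 44.9
clock: 16.65
position: [0.5231, -0.1717, 0.0437]
ee_rot: [0.307, 3.123, -0.002]
force: [-2.5, -1.1, -4.2]
width: 0.215
gripper_force: 44.9
clock: 16.82
position: [0.5232, -0.1718, 0.043]
ee_rot: [0.307, 3.123, -0.002]
force: [-1.8, -0.8, -2.8]
width: 0.214
gripper_force: 44.9
```

```bash
python3 -m creep '[[0,0,0.0013,0,0,0],[0,0,0,0,0,0]]'
python3 -m creep '[[0,0,0,0,0,0],[0,0,0,0,0,0],[0,0,0,0,0,0],[0,0,0,0,0,0],[0,0,0,0,0,0]]' 0.2
python3 -m creep '[[0,0,-0.01,0,0,0],[0,0,-0.03,0,0,0],[0,0,-0.06,0,0,0],[0,0,-0.08,0,0,0],[0,0,-0.08,0,0,0],[0.07,0,-0.06,0,0,0],[0.09,0,0,0,0,0],[0.09,0,0,0,0,0],[0.05,0,0,0,0,0],[0,0,0,0,0,0],[0,0,0,0,0,0]]'
python3 - <<'E'
from h import *
s=cam('scene');t=cam('top')
def cr(d,c,w,h,k):
    x=int(c[0]-w/2);y=int(c[1]-h/2); print(x,y)
    return cv2.resize(d['frame'][y:y+h,x:x+w,::-1],None,fx=k,fy=k,interpolation=cv2.INTER_CUBIC)
p=[.52,-.17,.03]
cv2.imwrite('pics/z6.png',np.hstack([cr(s,proj(s,p)[0],66,80,6),cr(t,proj(t,p)[0],66,80,6)]))
E
```

```text
clock: 16.98
position: [0.5232, -0.1718, 0.0426]
ee_rot: [0.307, 3.123, -0.001]
force: [-2.9, -1.5, -0.3]
width: 0.213
gripper_force: 44.9
clock: 17.4
position: [0.5236, -0.1715, 0.0426]
ee_rot: [0.306, 3.122, -0.001]
force: [0.9, 0.2, -0.5]
width: 0.399
gripper_force: 0.0
clock: 18.32
position: [0.4047, -0.1479, 0.1711]
ee_rot: [0.307, 3.121, 0.001]
force: [0.7, 0.4, 0.7]
width: 0.4
gripper_force: 0.0
169 184
267 171
```

View pics/z6.png

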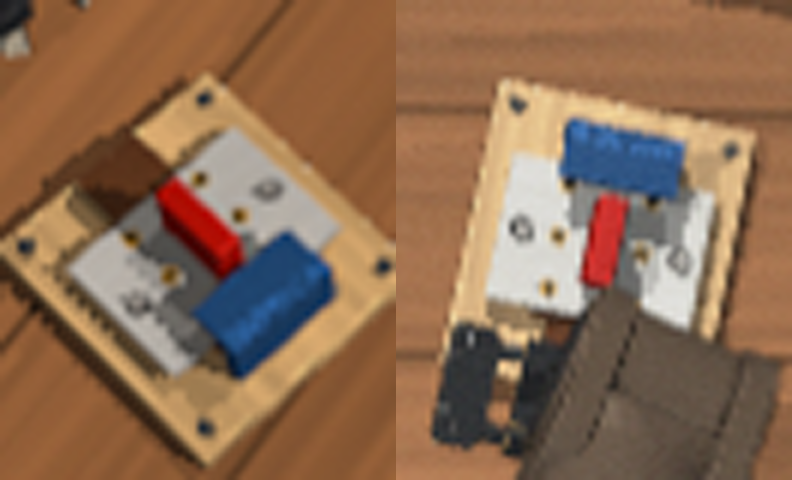

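The plate lies flat under the lip, with a stud showing in each hole: scene (268,190) and (138,302), top (520,230) and (680,262). The gripper is clear of it.

```bash
python3 -c "
from cell import arm
print(arm.sign_off())"
```

```text
the job is handed in; nothing more can be done
None
```

I pulled the drawer about 0.17 m open, set the template on the studs, slid it under the lip until both holes dropped over them, and let go of it lying flat on the blank. The job was handed in at about 18 s of the 67 s allowed.

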